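Raise a pressure regulator by four clicks and enter it

ROBOT

A 6-joint arm with a two-finger parallel gripper is mounted at the origin on the work surface. World frame = base frame: x ahead of the robot, y to its left, z up, the work surface at z = 0. Lengths are in m, angles in rad, forces in N, time in s.
With the tool pointing down it reaches from about 0.25 to 0.85 m from the base axis. Payload 12.5 kg.
Tool frame: the origin (TCP) lies at the very end of the fingers, on their centre line; the grasp point (between the pads) lies 19 mm behind it; x points along the fingers, z is the direction in which the jaws open and shut, and the axes are right-handed (so a half turn about x gives the same grasp; the last joint's range is limited). The gripper opens to 93 mm and grips with 3 to 60 N. Pads are 15 mm wide; open, the fingers measure 128 mm over their backs; the gripper's body (75 mm by 188 mm) begins 65 mm behind the grasp point.
Start: joints at [-1.336, 0.351, 1.652, -0, 1.139, -0.085], TCP at [0.173, -0.522, 0.219] pointing down, gripper open.
Joint ranges: [-2.75, 2.75], [-0.79, 2.1], [0.01, 2.65], [-1.57, 4.71], [0.07, 3.14], [-2.87, 2.87]. Speed limits (rad/s): [2.22, 2.22, 2.79, 3.14, 3.14, 3.14].

INTERFACE

Orientations are given as [roll, pitch, yaw] about the fixed x, y, z axes, in that order (R = Rz(yaw) Ry(pitch) Rx(roll)).
In Python, from bench import robot gives the robot as it stands.
- The arm moves only by the shell command python3 -m inch 'ROWS' [FORCE]. ROWS is JSON, a list of rows, each an object with "slide": the shift along the tool's x, y, z in cm, a list of three; "rotation": the turn, a rotation vector about the tool's x, y, z in degrees, a list of three; "hand": the closure, from -1 (fully open) to 1 (shut), so that 0 is half open. In form: [{"slide": [dx, dy, dz], "rotation": [ax, ay, az], "hand": hand}, ...]. A call has 1 to 20 rows; each row is the pose to reach, as a shift and turn from the pose commanded when the call began, along the tool's axes at that moment; what a row does not reach only later rows make up. A row lasts 1/12 s, in which the tool goes at most 41.7 mm and 7.16 degrees, less where a joint would pass 70% of its speed; a pose out of reach is approached as far as the arm can. A call with a gripper value outside its range is refused whole. The fingers move at their own pace and stop on an object; FORCE is the grip in N (left out, the last holds). Time passes only in rows, so rows that repeat a pose let the fingers close. It gives the time, the measured TCP pose, the force and the opening at its end, in the units of the state.
- robot.get_state(): the state, without advancing time (a new reading comes with each control period).
- robot.snapshot(name): name is "scene" or "top" or "wrist"; returns the picture (400x640x3 uint8, red, green, blue); there is no depth.
- robot.calibration(name): a dict with "mtx" (3x3 intrinsics, pixels), "origin" and "orientation" of the camera in the world. Camera axes: x right, y down, z forward; pixel columns grow to the right and rows downward; lengths in m; the calibration is good to about 2 mm. A picture is of the moment at which its call begins: read the wrist's pose just before it. calibration takes no time and is no camera call; for the wrist camera it gives the pose at the moment of the call.
- robot.job_done(): hands the job in, once; it reports no verdict.
The state is a dict: "time_s": time; "qpos": joint angles; "dq": joint speeds; "joint_efforts": joint torques, N m; "tcp_pos": TCP position; "ee_rot": TCP orientation; "contact_force": force on the tool from outside, world axes, zero at the start; "torque": the same for the moment, N m; "opening": finger opening in m.
Only numpy, scipy, OpenCV 4.12 (cv2) and the standard library are available. Lean on these libraries where they do the work, as an engineer would, in place of code of your own. Each camera call takes 0.05 s, during which the arm holds its last target.

TASK

Raise the test pressure by four steps: with a fingertip, push the regulator's click-stop dial round clockwise (seen from above) exactly four clicks from where it stands now, never running on into a fifth, and take the finger off so that it rests in that stop. Then, with the dial set, press the button on the enter box fully down and let it come back up. Only push and press: leave everything else on the bench where it stands.

Things in the scene. Friction and masses are not known exactly. Their poses are not given: they have to be found in the camera images.
- dial_center (a point): Top centre of the dial, on its axis, 100 mm above the bench. The finger bar is 100 mm long, 6 mm thick, 22 mm high above the disc, with a 24 mm round hub. Each half is a vane: one side a bare upright face to push on, the other backed by a solid ramp falling to the disc over 36 mm. The dial starts in one of its four lowest stops; an end stop lies just anticlockwise of the lowest, none within seven clicks clockwise
- vane_a (a point): Point on the top edge of one vane of the finger bar, in the middle of its 6 mm thickness, 45 mm from the dial's axis; turns with the dial. Seen from above, the vane's bare pushing face is on its anticlockwise side (left, looking from the axis outwards) and its ramp on the clockwise side: a push on the bare face turns the dial clockwise
- vane_b (a point): The same point on the opposite vane, 45 mm from the axis on the other side; it too has its pushing face on its anticlockwise side and its ramp on its clockwise side. Either vane may be pushed
- enter_top (a point): Centre of the top of the enter button: a black round button 32 mm across, in a dark steel ring 48 mm across, on a small grey box 80 x 75 x 45 mm fixed to the bench to the left or right of the regulator. The button's top is 67 mm above the bench and stands 10 mm above the ring
- enter (a joint): Travel of the enter button in m: 0 up, 0.006 fully down (about 4 N); it springs back
- regulator: Pressure regulator: round grey cast housing fixed to the bench, 170 mm wide at the foot, 124 mm at its top, 60 mm high, a brass stub out of one side. Origin at the centre of its underside, below the dial's axis
- dial: The dial on top of the regulator: black disc 108 mm across, 18 white ticks, upper face 78 mm above the bench, with an aluminium finger bar across it. Origin on its vertical axis, on the disc's underside (62 mm above the bench); x along vane_a. 18 click stops a turn, one every 20 degrees: it resists with up to about 5 N at 35 mm from the axis, jumps on into the next stop, and centres itself in a stop when let go
- weights: Bystander, leave alone: stack of four steel disc weights, 72 mm across, 61 mm high, on the other side of the regulator from the enter box; origin at the centre of its underside
- fitting_a: Bystander, leave alone: loose brass pipe fitting, 29 mm across, 42 mm high, standing on the robot's side of the regulator, to the left; origin at the centre of its underside
- fitting_c: Bystander, leave alone: loose steel pipe fitting, 29 mm across, 42 mm high, standing on the robot's side of the regulator, to the right; origin at the centre of its underside
- fitting_b: Bystander, leave alone: loose steel pipe fitting, 29 mm across, 42 mm high, standing beyond the regulator; origin at the centre of its underside
- spare_gauge: Bystander, leave alone: black pressure gauge lying on its back, 100 mm across, 38 mm high; origin at the centre of its underside
- spanner: Bystander, leave alone: steel spanner lying flat on the right; origin at the centre of its underside

How it is judged:
On the way, in this order (a step that is already met when the one before it is completed fails the run):
1. the dial rests four clicks clockwise of where it started, untouched (distance of vane_a from where it was at the start of the episode between 0.0535 and 0.062 m and contact force between the fingers and dial below 0.2 N), for 0.3 s.
2. the enter button is pressed fully down (value of joint enter above 0.0045 m), for 0.05 s.
At the end, for the whole second after the job is handed in: the dial rests in the stop four clicks clockwise of its start (within a third of a click, 7 degrees) and the enter button has been pressed (at least 4.5 of its 6 mm) and is up again (distance of vane_a from where it was at the start of the episode between 0.0535 and 0.062 m and value of joint enter below 0.0015 m); the robot touches nothing.
It fails at once if the dial is turned over into a fifth click (distance of vane_a from where it was at the start of the episode above 0.0658 m).
It fails at once if the enter button is pressed before the dial is set (value of joint enter above 0.0045 m and (distance of vane_a from where it was at the start of the episode below 0.0535 m or distance of vane_a from where it was at the start of the episode above 0.062 m)).
It fails at once if another thing on the bench is displaced by more than 20 mm, or lifted (distance of any of weights, fitting_a, fitting_b, fitting_c, spare_gauge, spanner from where it was at the start of the episode above 0.02 m).
It also fails if it takes over 48 s, if anything falls off the work surface, if the arm or the gripper's body presses on something with over 40 N, if the wrist force passes 120 N, or if a joint passes its speed limit or range.

## Working session

There is one attempt and no reset: what is moved stays moved. The work goes in short steps, Python scripts to look and compute and a shell command to move; the robot and the scene stay as the last step left them, time stands still between calls to the robot, and variables do not carry over. Pictures are saved under pics/ and viewed, and the job is handed in when it is done.

```bash
ls; mkdir -p pics; python3 - <<'E'
from bench import robot
import cv2
s=robot.get_state();print(s)
for n in ["scene","top"]:
    im=robot.snapshot(n);cv2.imwrite(f"pics/{n}0.png",im[:,:,::-1]);c=robot.calibration(n);print(n,c)
E
```

```text
pics
{'time_s': 0.0, 'qpos': array([-1.33556911e+00,  3.51244406e-01,  1.65241106e+00,  2.91704045e-05,
        1.13910310e+00, -8.45774398e-02]), 'dq': array([-7.73077283e-04,  3.40825041e-05, -2.66715887e-04,  4.71538941e-04,
       -1.39439702e-03, -6.49862824e-04]), 'joint_efforts': array([-2.96990966e-04, -4.97330153e+01, -2.85255057e+01,  6.99379575e-02,
        2.57019815e-02, -9.83485984e-05]), 'tcp_pos': array([ 0.17287327, -0.52176764,  0.21810191]), 'ee_rot': array([3.0343073 , 1.56963011, 1.78330341]), 'contact_force': array([ 0.12305277,  0.51138774, -0.0702461 ]), 'torque': array([-0.02230262,  0.01265369, -0.03157885]), 'opening': 0.0930409048504604}
scene {'mtx': array([[385.66243088,   0.        , 320.98464847],
       [  0.        , 385.66243088, 198.76035401],
       [  0.        ,   0.        ,   1.        ]]), 'origin': array([ 0.87334553, -0.53361713,  0.82639148]), 'orientation': array([-2.42920447, -0.01537046,  0.56460057])}
top {'mtx': array([[396.68109779,   0.        , 321.80515929],
       [  0.        , 396.68109779, 202.30477664],
       [  0.        ,   0.        ,   1.        ]]), 'origin': array([ 0.43274192, -0.01164796,  1.02170182]), 'orientation': array([-3.02582652,  0.01356208, -1.56466273])}
```

View pics/top0.png

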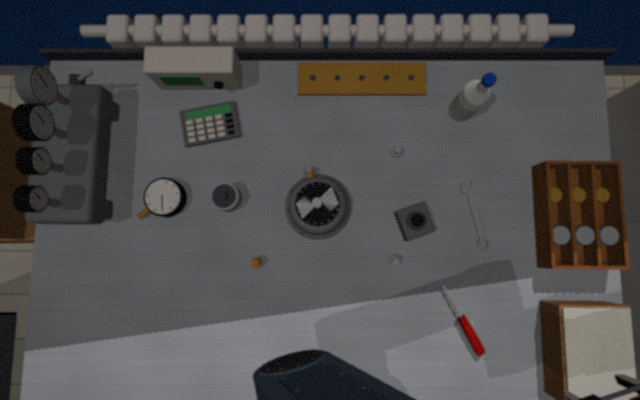

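View pics/scene0.png

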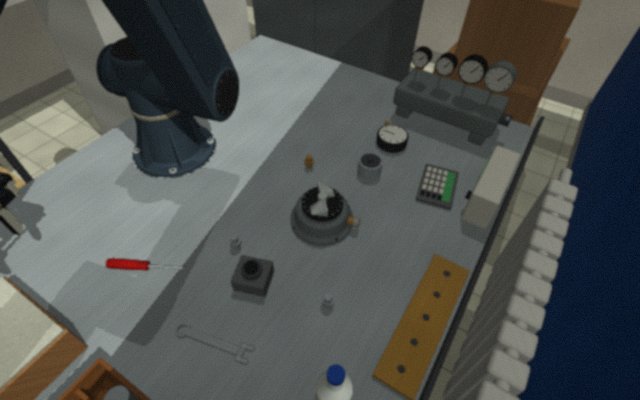

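```bash
cat > h.py <<'E'
import numpy as np, cv2
from scipy.spatial.transform import Rotation as R
from bench import robot
def ray(cal,u,v,z):
    M=R.from_euler('xyz',cal['orientation']).as_matrix()
    d=M@np.linalg.inv(cal['mtx'])@np.array([u,v,1.])
    o=np.array(cal['origin']); return o+d*(z-o[2])/d[2]
def proj(cal,p):
    M=R.from_euler('xyz',cal['orientation']).as_matrix()
    q=cal['mtx']@(M.T@(np.array(p)-cal['origin'])); return q[:2]/q[2]
E
python3 - <<'E'
import cv2
im=cv2.imread('pics/top0.png');cv2.imwrite('pics/topc.png',cv2.resize(im[100:300,220:420],(600,600),interpolation=cv2.INTER_CUBIC))
E
```

```text
(no output)
```

View pics/topc.png

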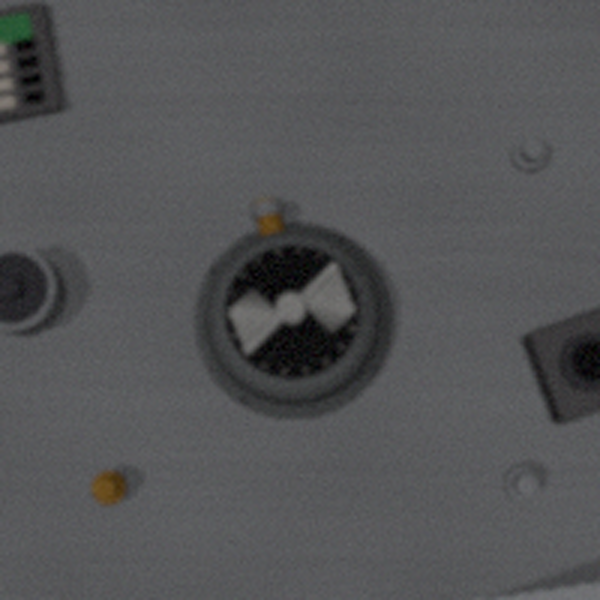

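```bash
python3 - <<'E'
from h import *
c=robot.calibration('top')
for n,u,v,z in [('dial',317.5,203.5,.1),('enter',417,219.5,.067),('fitA',256,262,.042),('fitC',395,259.5,.042),('fitB',397,152,.042),('weights',225,196,.061)]:
    print(n,ray(c,u,v,z))
E
```

```text
dial [0.53699396 0.01156327 0.1       ]
enter [ 0.50313083 -0.22706274  0.067     ]
fitA [0.39866572 0.16262558 0.042     ]
fitC [ 0.40693892 -0.17710195  0.042     ]
fitB [ 0.67493623 -0.18617774  0.042     ]
weights [0.55886257 0.2394603  0.061     ]
```

```bash
python3 - <<'E'
from h import *
s=robot.get_state(); M=R.from_euler('xyz',s['ee_rot']).as_matrix(); print(M.round(3))
cw=robot.calibration('wrist'); o=cw['origin']; print(o, R.from_euler('xyz',cw['orientation']).as_matrix().round(2), (M.T@(o-s['tcp_pos'])).round(3))
im=cv2.imread('pics/top0.png'); g=cv2.cvtColor(im,cv2.COLOR_BGR2GRAY)
big=cv2.resize(g[170:240,280:355],None,fx=8,fy=8,interpolation=cv2.INTER_CUBIC)
_,m=cv2.threshold(big,100,255,0); cv2.imwrite('pics/m.png',np.hstack([big,m])[:,:1200][:600,:800] if 0 else cv2.resize(np.hstack([big,m]),(800,373)))
cs,_=cv2.findContours(m,0,2); 
c=robot.calibration('top')
for k in cs:
    if cv2.contourArea(k)>3000:
        p=cv2.approxPolyDP(k,8,True)[:,0]; 
        for q in p:
            u,v=(q+.5)/8-.5+[280,170]; print(q,ray(c,u,v,.1).round(4)[:2],ray(c,u,v,.078).round(4)[:2])
E
```

```text
[[-0.     0.949  0.314]
 [ 0.001  0.314 -0.949]
 [-1.     0.    -0.001]]
[ 0.24509016 -0.49858115  0.38406371] [[ 0.31 -0.91 -0.26]
 [-0.95 -0.3  -0.09]
 [-0.    0.28 -0.96]] [-0.166  0.076  0.   ]
[414 149] [ 0.5733 -0.0206] [ 0.5767 -0.0208]
[348 205] [ 0.5567 -0.0013] [ 0.5596 -0.0011]
[334 232] [0.5487 0.0027] [0.5514 0.0031]
[290 227] [0.5501 0.0156] [0.5529 0.0163]
[270 237] [0.5471 0.0214] [0.5498 0.0222]
[251 278] [0.535  0.0269] [0.5375 0.0278]
[198 259] [0.5405 0.0425] [0.5431 0.0438]
[149 260] [0.5402 0.0568] [0.5427 0.0585]
[140 283] [0.5334 0.0594] [0.5358 0.0611]
[168 339] [0.517 0.051] [0.519  0.0525]
[190 336] [0.5179 0.0446] [0.5199 0.0459]
[177 370] [0.5079 0.0482] [0.5097 0.0497]
[202 359] [0.5112 0.041 ] [0.5131 0.0422]
[266 291] [0.5312 0.0225] [0.5336 0.0233]
[311 290] [0.5316 0.0093] [0.5339 0.0098]
[330 239] [0.5466 0.0039] [0.5493 0.0042]
[356 262] [ 0.5399 -0.0038] [ 0.5424 -0.0036]
[429 282] [ 0.5341 -0.0251] [ 0.5365 -0.0254]
[456 270] [ 0.5376 -0.033 ] [ 0.5401 -0.0335]
[416 176] [ 0.5653 -0.0212] [ 0.5685 -0.0215]
[379 213] [ 0.5543 -0.0104] [ 0.5572 -0.0104]
[368 210] [ 0.5552 -0.0072] [ 0.5581 -0.0071]
[409 172] [ 0.5665 -0.0192] [ 0.5697 -0.0193]
```

View pics/m.png

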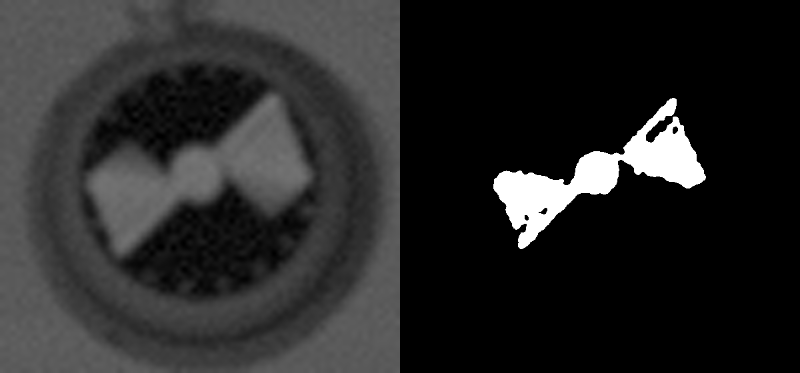

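```bash
python3 -m inch '[{"slide":[0,24,-20.8],"rotation":[-13,0,0],"hand":1},{"slide":[0,24,-20.8],"rotation":[-13,0,0],"hand":1},{"slide":[0,24,-20.8],"rotation":[-13,0,0],"hand":1},{"slide":[0,24,-20.8],"rotation":[-13,0,0],"hand":1},{"slide":[0,24,-20.8],"rotation":[-13,0,0],"hand":1},{"slide":[0,24,-20.8],"rotation":[-13,0,0],"hand":1},{"slide":[0,24,-20.8],"rotation":[-13,0,0],"hand":1},{"slide":[0,24,-20.8],"rotation":[-13,0,0],"hand":1},{"slide":[0,48.1,-41.6],"rotation":[-25.7,0,0],"hand":1},{"slide":[0,48.1,-41.6],"rotation":[-25.7,0,0],"hand":1},{"slide":[0,48.1,-41.6],"rotation":[-25.7,0,0],"hand":1},{"slide":[0,48.1,-41.6],"rotation":[-25.7,0,0],"hand":1},{"slide":[0,48.1,-41.6],"rotation":[-25.7,0,0],"hand":1},{"slide":[0,48.1,-41.6],"rotation":[-25.7,0,0],"hand":1},{"slide":[0,48.1,-41.6],"rotation":[-25.7,0,0],"hand":1},{"slide":[0,48.1,-41.6],"rotation":[-25.7,0,0],"hand":1},{"slide":[0,48.1,-41.6],"rotation":[-25.7,0,0],"hand":1},{"slide":[0,48.1,-41.6],"rotation":[-25.7,0,0],"hand":1},{"slide":[0,48.1,-41.6],"rotation":[-25.7,0,0],"hand":1},{"slide":[0,48.1,-41.6],"rotation":[-25.7,0,0],"hand":1}]' 20
python3 - <<'E'
from h import *
s=robot.get_state(); print(s)
c=robot.calibration('wrist');im=robot.snapshot('wrist');cv2.imwrite('pics/w1.png',im[:,:,::-1]);np.save('w1.npy',c,allow_pickle=True)
print(c)
E
```

```text
time_s: 1.77
tcp_pos: [0.4983, 0.0231, 0.2186]
ee_rot: [-2.006, 1.57, -2.809]
contact_force: [-0.4, 0.2, 0.6]
opening: 0.0004
{'time_s': 1.7667, 'qpos': array([-4.69330001e-02,  2.57983999e-01,  1.78063945e+00, -1.80768356e-04,
        1.10337430e+00,  7.56722120e-01]), 'dq': array([-0.00734493, -0.00317005, -0.0024002 ,  0.00112854,  0.00014581,
        0.0027121 ]), 'joint_efforts': array([ 7.17722978e-01, -4.33531451e+01, -2.80558419e+01,  7.62215769e-02,
       -4.47998720e-02, -5.86922513e-03]), 'tcp_pos': array([0.49825083, 0.02310483, 0.21856465]), 'ee_rot': array([-2.00584283,  1.57036028, -2.80941646]), 'contact_force': array([-0.44809577,  0.1691423 ,  0.63923343]), 'torque': array([-0.00128782,  0.01760002, -0.00222672]), 'opening': 0.00040803864101586826}
{'mtx': array([[308.44148122,   0.        , 320.17330793],
       [  0.        , 308.44148122, 205.38372481],
       [  0.        ,   0.        ,   1.        ]]), 'origin': array([0.5528474 , 0.07577543, 0.38441685]), 'orientation': array([ 2.86197344e+00, -3.19691363e-04, -8.03744063e-01])}
```

View pics/w1.png

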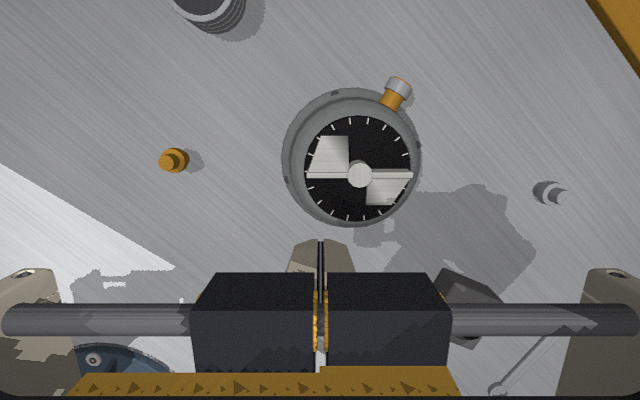

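```bash
python3 - <<'E'
from h import *
c=np.load('w1.npy',allow_pickle=True).item()
im=cv2.imread('pics/w1.png'); cv2.imwrite('pics/w1c.png',cv2.resize(im[105:255,260:440],None,fx=4,fy=4,interpolation=cv2.INTER_CUBIC))
for n,u,v in [('hub',359.5,174.5),('L',305.5,174.7),('R',413,174.7)]: print(n,ray(c,u,v,.1))
E
```

```text
hub [0.54113836 0.01342032 0.1       ]
L [0.50605263 0.04955    0.1       ]
R [ 0.57564189 -0.02264906  0.1       ]
```

View pics/w1c.png

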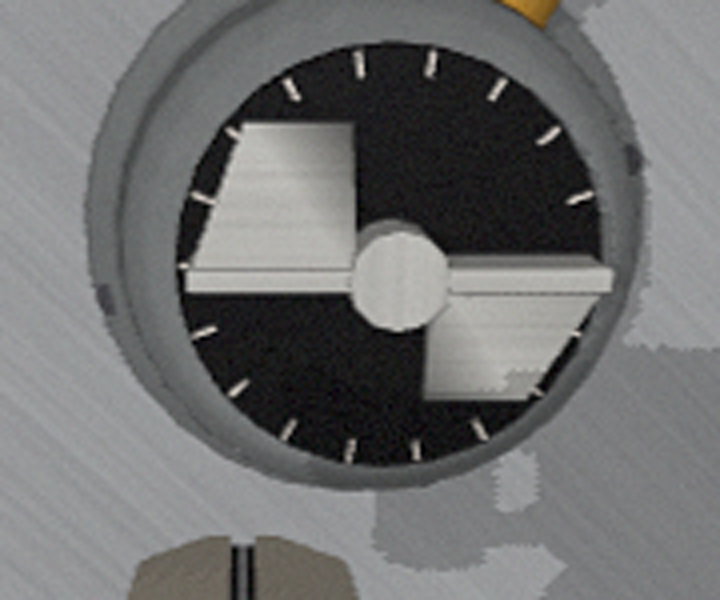

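```bash
cat > plan.py <<'E'
import sys
from h import *
C=np.array([.5405,.0134]); A0=np.radians(133.9)
def tool_target(th,d=.0105,r=.036):
    a=A0-np.radians(th); u=np.array([np.cos(a),np.sin(a)]); t=np.array([-u[1],u[0]])
    return C+r*u+d*t
def show(ths,**k):
    s=robot.get_state(); M=R.from_euler('xyz',s['ee_rot']).as_matrix()
    zy=np.degrees(np.arctan2(M[1,2],M[0,2])); print('tcp',s['tcp_pos'].round(4),'yaw z',zy.round(2),'F',s['contact_force'].round(2),'t',s['time_s'])
    rel=s['tcp_pos'][:2]-C; a=np.radians(zy+180);u=np.array([np.cos(a),np.sin(a)]);t=np.array([-u[1],u[0]])
    print('r,d in tool',(rel@u).round(4),(rel@t).round(4),'theta',(133.9-zy-180).round(2))
    for th in ths:
        p=np.r_[tool_target(th,**k),s['tcp_pos'][2]]
        sl=M.T@(p-s['tcp_pos'])*100; rot=th-(133.9-zy-180)
        print(th,sl.round(2),'rotx',round((rot+180)%360-180,1))
E
python3 -m inch '[{"slide":[4,0,0],"rotation":[0,0,0],"hand":1},{"slide":[8,0,0],"rotation":[0,0,0],"hand":1},{"slide":[11,0,0],"rotation":[0,0,0],"hand":1},{"slide":[13,0,0],"rotation":[0,0,0],"hand":1},{"slide":[13.4,0,0],"rotation":[0,0,0],"hand":1},{"slide":[13.4,0,0],"rotation":[0,0,0],"hand":1},{"slide":[13.4,0,0],"rotation":[0,0,0],"hand":1}]'
python3 - <<'E'
from plan import *
show([0,5,10,15])
im=robot.snapshot('wrist');cv2.imwrite('pics/w2.png',im[:,:,::-1])
E
```

```text
time_s: 2.4
tcp_pos: [0.4994, 0.0236, 0.0858]
ee_rot: [0.751, 1.569, -0.052]
contact_force: [0.5, 0.5, 0.0]
opening: 0.0005
tcp [0.4994 0.0236 0.0858] yaw z -46.02 F [0.51 0.5  0.03] t 2.4
r,d in tool 0.0359 0.0226 theta -0.08
0 [ 0.    1.21 -0.01] rotx 0.1
5 [ 0.    1.53 -0.09] rotx 5.1
10 [ 0.    1.85 -0.14] rotx 10.1
15 [ 0.    2.18 -0.16] rotx 15.1
```

View pics/w2.png

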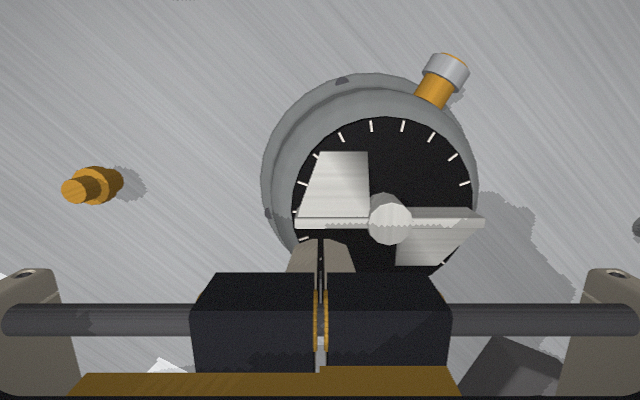

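```bash
python3 -m inch '[{"slide":[0,0.4,0],"rotation":[0,0,0],"hand":1},{"slide":[0,0.8,0],"rotation":[0,0,0],"hand":1},{"slide":[0,1.1,0],"rotation":[0,0,0],"hand":1},{"slide":[0,1.25,-0.02],"rotation":[1,0,0],"hand":1},{"slide":[0,1.4,-0.05],"rotation":[3,0,0],"hand":1},{"slide":[0,1.53,-0.09],"rotation":[5,0,0],"hand":1},{"slide":[0,1.66,-0.11],"rotation":[7,0,0],"hand":1},{"slide":[0,1.79,-0.13],"rotation":[9,0,0],"hand":1},{"slide":[0,1.92,-0.14],"rotation":[11,0,0],"hand":1},{"slide":[0,2.05,-0.15],"rotation":[13,0,0],"hand":1},{"slide":[0,2.12,-0.16],"rotation":[14,0,0],"hand":1},{"slide":[0,2.12,-0.16],"rotation":[14,0,0],"hand":1},{"slide":[0,2.12,-0.16],"rotation":[14,0,0],"hand":1}]'
cat > look.py <<'E'
from plan import *
import sys
c=robot.calibration('wrist');im=robot.snapshot('wrist')[:,:,::-1].copy()
# predicted bar positions for theta values
cv2.imwrite(f'pics/{sys.argv[1]}.png',im); np.save(sys.argv[1]+'.npy',c,allow_pickle=True)
show([float(x) for x in sys.argv[2:]])
E
python3 look.py w3 14 20 25 35
```

```text
time_s: 3.53
tcp_pos: [0.5132, 0.0401, 0.0848]
ee_rot: [1.211, 1.57, 0.165]
contact_force: [1.3, -0.3, -0.3]
opening: 0.0004
tcp [0.5131 0.04   0.0847] yaw z -59.92 F [ 1.13 -0.58  0.51] t 3.5833
r,d in tool 0.0368 0.0103 theta 13.82
14.0 [ 0.   -0.01  0.07] rotx 0.2
20.0 [ 0.    0.38 -0.02] rotx 6.2
25.0 [ 0.    0.7  -0.06] rotx 11.2
35.0 [ 0.    1.35 -0.06] rotx 21.2
```

View pics/w3.png

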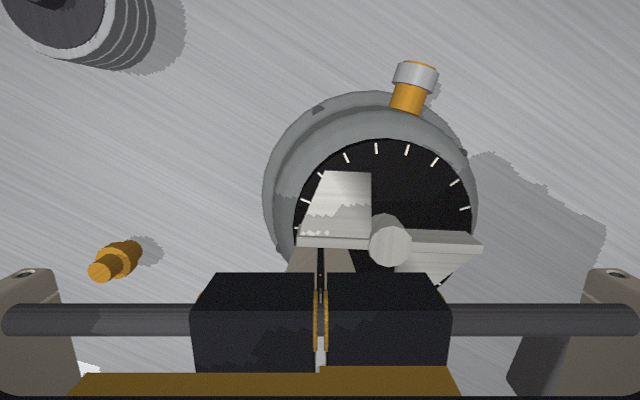

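```bash
cat > ang.py <<'E'
from plan import *
import sys
n=sys.argv[1]; c=np.load(n+'.npy',allow_pickle=True).item()
v=list(map(float,sys.argv[2:])); L=ray(c,v[0],v[1],.1);Rr=ray(c,v[2],v[3],.1)
d=L-Rr; print('mid',((L+Rr)/2).round(4),'len',np.linalg.norm(d).round(4),'theta',133.9-np.degrees(np.arctan2(d[1],d[0])))
E
python3 ang.py w3 298 242 483 247
python3 -c "
import cv2;im=cv2.imread('pics/w3.png');cv2.imwrite('pics/w3c.png',cv2.resize(im[195:285,280:500],None,fx=3.6,fy=3.6,interpolation=2))"
```

```text
mid [0.5416 0.0133 0.1   ] len 0.0978 theta 15.506703346345361
```

View pics/w3c.png

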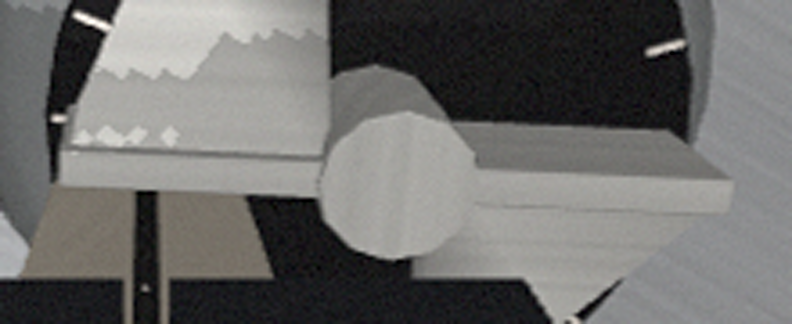

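```bash
python3 ang.py w3 297.2 240.8 483.6 249.2; python3 look.py w4 20 35
python3 -c "
import cv2;im=cv2.imread('pics/w4.png');cv2.imwrite('pics/w4c.png',cv2.resize(im[195:285,280:500],None,fx=3.6,fy=3.6,interpolation=2))"
```

```text
mid [0.5414 0.0131 0.1   ] len 0.0988 theta 16.616154076161692
tcp [0.5131 0.04   0.0847] yaw z -59.93 F [ 0.34 -0.01  0.58] t 3.6333
r,d in tool 0.0368 0.0104 theta 13.83
20.0 [ 0.    0.38 -0.01] rotx 6.2
35.0 [ 0.    1.36 -0.06] rotx 21.2
```

View pics/w4c.png

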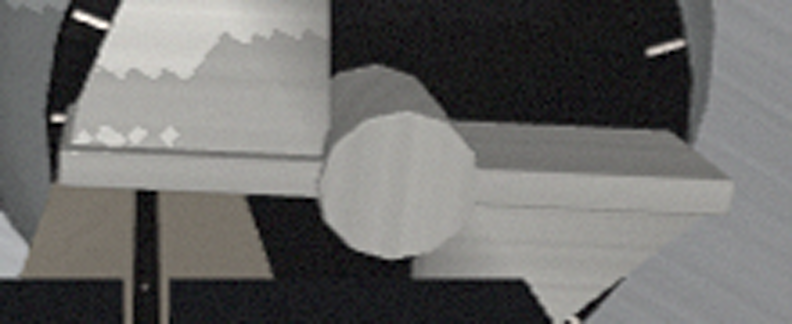

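```bash
python3 -m inch '[{"slide":[0,-0.3,0],"rotation":[0,0,0],"hand":1},{"slide":[0,-0.6,0],"rotation":[0,0,0],"hand":1},{"slide":[0,-0.6,0],"rotation":[0,0,0],"hand":1},{"slide":[0,-0.6,0],"rotation":[0,0,0],"hand":1}]'; python3 look.py w5 20 35
python3 -c "
import cv2;im=cv2.imread('pics/w5.png');cv2.imwrite('pics/w5c.png',cv2.resize(im[195:285,280:500],None,fx=3.6,fy=3.6,interpolation=2))"
```

```text
time_s: 3.97
tcp_pos: [0.5075, 0.0368, 0.0846]
ee_rot: [-2.76, 1.571, 2.476]
contact_force: [0.6, -0.1, -0.2]
opening: 0.0007
tcp [0.5077 0.0369 0.0847] yaw z -59.98 F [ 0.19 -0.19 -0.24] t 4.0167
r,d in tool 0.0367 0.0167 theta 13.88
20.0 [ 0.    1.01 -0.02] rotx 6.1
35.0 [ 0.    1.99 -0.06] rotx 21.1
```

View pics/w5c.png

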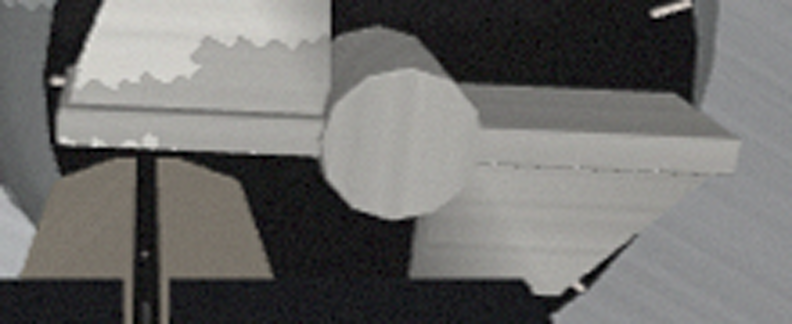

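```bash
python3 ang.py w5 296.7 229.4 485.6 237.8; python3 ang.py w1 306.5 175.25 413 175.1; python3 -m inch '[{"slide":[-4,0,0],"rotation":[0,0,0],"hand":1},{"slide":[-8,0,0],"rotation":[0,0,0],"hand":1},{"slide":[-12,0,0],"rotation":[0,0,0],"hand":1},{"slide":[-13.4,0,0],"rotation":[0,0,0],"hand":1},{"slide":[-13.4,0,0],"rotation":[0,0,0],"hand":1},{"slide":[-13.4,0,0],"rotation":[0,0,0],"hand":1}]'; python3 look.py w6 20 35
python3 - <<'E'
import cv2
from h import *
im=cv2.imread('pics/w6.png');cv2.imwrite('pics/w6c.png',cv2.resize(im[105:255,260:440],None,fx=4,fy=4,interpolation=2))
im=robot.snapshot('top')[:,:,::-1];cv2.imwrite('pics/top6.png',cv2.resize(im[100:300,220:420],None,fx=3,fy=3,interpolation=2))
E
```

```text
mid [0.5413 0.013  0.1   ] len 0.0989 theta 16.609910670715095
mid [0.5409 0.0128 0.1   ] len 0.0994 theta -0.1271498633197723
time_s: 4.52
tcp_pos: [0.5077, 0.0369, 0.2187]
ee_rot: [1.058, 1.57, 0.011]
contact_force: [-0.5, -0.4, -0.1]
opening: 0.0003
tcp [0.5072 0.0369 0.2176] yaw z -59.98 F [-0.38 -0.08 -0.43] t 4.5667
r,d in tool 0.037 0.0171 theta 13.88
20.0 [-0.    1.05  0.01] rotx 6.1
35.0 [-0.    2.02 -0.03] rotx 21.1
```

View pics/w6c.png

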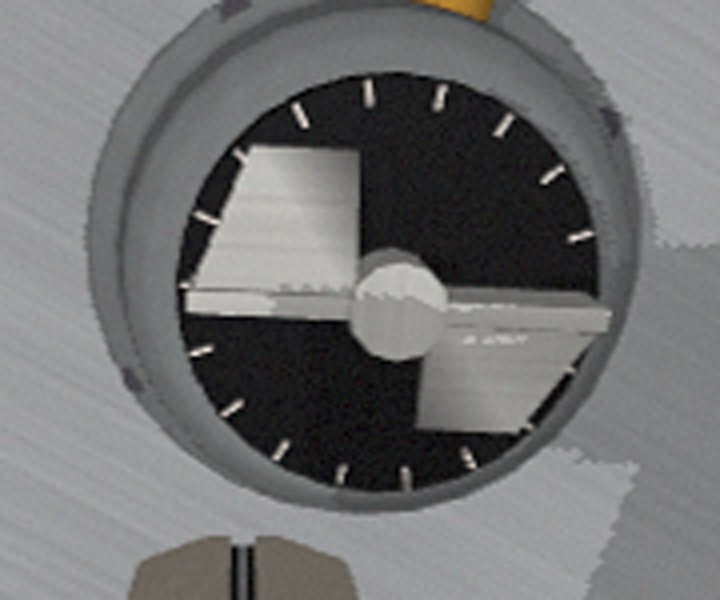

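View pics/top6.png

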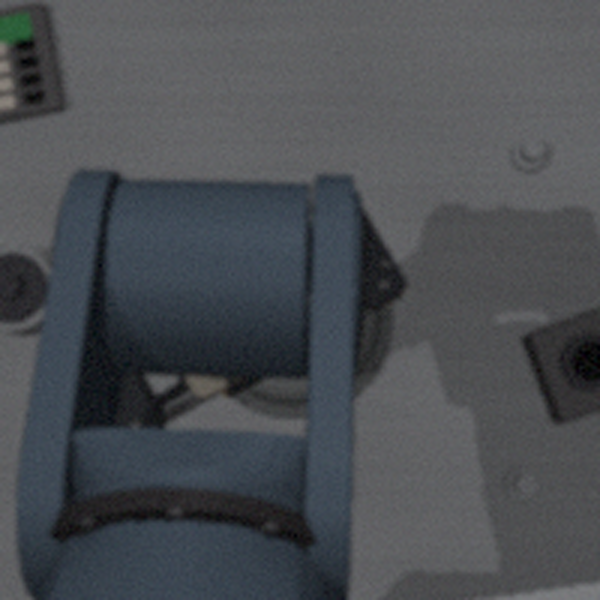

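```bash
sed -i 's/C=np.array.*; A0/C=np.array([.5411,.0131]); A0/; s/d=.0105/d=.0115/' plan.py; python3 -c "
from plan import *
show([14,18,20,22,24,26,28,30,32,34,36])"
```

```text
tcp [0.507  0.0369 0.2172] yaw z -59.98 F [ 0.72  0.2  -0.75] t 4.6167
r,d in tool 0.0377 0.0176 theta 13.88
14 [-0.    0.62  0.17] rotx 0.1
18 [-0.    0.87  0.1 ] rotx 4.1
20 [-0.    1.    0.07] rotx 6.1
22 [-0.    1.13  0.04] rotx 8.1
24 [-0.    1.26  0.02] rotx 10.1
26 [-0.    1.39  0.01] rotx 12.1
28 [-0.    1.53 -0.  ] rotx 14.1
30 [-0.    1.66 -0.01] rotx 16.1
32 [-0.    1.79 -0.01] rotx 18.1
34 [-0.    1.92 -0.01] rotx 20.1
36 [-0.    2.05  0.  ] rotx 22.1
```

```bash
python3 -m inch '[{"slide":[4,0,0],"rotation":[0,0,0],"hand":1},{"slide":[8,0,0],"rotation":[0,0,0],"hand":1},{"slide":[11,0,0],"rotation":[0,0,0],"hand":1},{"slide":[13.3,0,0.1],"rotation":[0,0,0],"hand":1},{"slide":[13.3,0.3,0.1],"rotation":[0,0,0],"hand":1},{"slide":[13.3,0.62,0.1],"rotation":[2,0,0],"hand":1},{"slide":[13.3,0.87,0.1],"rotation":[4,0,0],"hand":1},{"slide":[13.3,1.0,0.07],"rotation":[6,0,0],"hand":1},{"slide":[13.3,1.13,0.04],"rotation":[8,0,0],"hand":1},{"slide":[13.3,1.26,0.02],"rotation":[10,0,0],"hand":1},{"slide":[13.3,1.39,0.01],"rotation":[12,0,0],"hand":1},{"slide":[13.3,1.53,0],"rotation":[14,0,0],"hand":1},{"slide":[13.3,1.66,0],"rotation":[16,0,0],"hand":1},{"slide":[13.3,1.79,0],"rotation":[18,0,0],"hand":1},{"slide":[13.3,1.92,0],"rotation":[20,0,0],"hand":1},{"slide":[13.3,1.92,0],"rotation":[20,0,0],"hand":1},{"slide":[13.3,1.92,0],"rotation":[20,0,0],"hand":1}]'; python3 look.py w7 34 36 38 40 42 44 46 48 50 52 54 56
python3 -c "
import cv2;im=cv2.imread('pics/w7.png');cv2.imwrite('pics/w7c.png',cv2.resize(im[195:285,280:500],None,fx=3.6,fy=3.6,interpolation=2))"
```

```text
time_s: 6.03
tcp_pos: [0.524, 0.0466, 0.0857]
ee_rot: [-1.84, 1.57, 3.049]
contact_force: [-1.4, 0.7, -1.5]
opening: 0.0001
tcp [0.5241 0.0466 0.0858] yaw z -79.91 F [-2.45  0.52 -0.85] t 6.0833
r,d in tool 0.036 0.0109 theta 33.81
34.0 [ 0.   -0.05 -0.01] rotx 0.2
36.0 [-0.    0.08 -0.04] rotx 2.2
38.0 [-0.    0.2  -0.08] rotx 4.2
40.0 [-0.    0.33 -0.1 ] rotx 6.2
42.0 [-0.    0.46 -0.13] rotx 8.2
44.0 [-0.    0.59 -0.15] rotx 10.2
46.0 [-0.    0.72 -0.16] rotx 12.2
48.0 [-0.    0.85 -0.17] rotx 14.2
50.0 [-0.    0.99 -0.18] rotx 16.2
52.0 [-0.    1.12 -0.18] rotx 18.2
54.0 [-0.    1.25 -0.18] rotx 20.2
56.0 [-0.    1.38 -0.17] rotx 22.2
```

View pics/w7c.png

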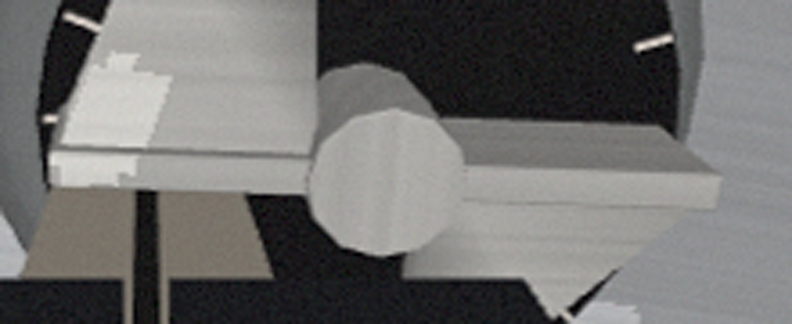

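```bash
python3 ang.py w7 293.9 241.4 480 248.1; python3 ang.py w3 297.2 240.8 483.6 249.2
```

```text
mid [0.541  0.0129 0.1   ] len 0.0991 theta 36.03539445807658
mid [0.5414 0.0131 0.1   ] len 0.0988 theta 16.616154076161692
```

```bash
python3 -m inch '[{"slide":[0,0.08,-0.04],"rotation":[2,0,0],"hand":1},{"slide":[0,0.2,-0.08],"rotation":[4,0,0],"hand":1},{"slide":[0,0.33,-0.1],"rotation":[6,0,0],"hand":1},{"slide":[0,0.46,-0.13],"rotation":[8,0,0],"hand":1},{"slide":[0,0.59,-0.15],"rotation":[10,0,0],"hand":1},{"slide":[0,0.72,-0.16],"rotation":[12,0,0],"hand":1},{"slide":[0,0.85,-0.17],"rotation":[14,0,0],"hand":1},{"slide":[0,0.99,-0.18],"rotation":[16,0,0],"hand":1},{"slide":[0,1.12,-0.18],"rotation":[18,0,0],"hand":1},{"slide":[0,1.25,-0.18],"rotation":[20,0,0],"hand":1},{"slide":[0,1.25,-0.18],"rotation":[20,0,0],"hand":1},{"slide":[0,1.25,-0.18],"rotation":[20,0,0],"hand":1}]'; python3 look.py w8 54 56 58 60 62 64 66 68 70 72 74 76
python3 -c "
import cv2;im=cv2.imread('pics/w8.png');cv2.imwrite('pics/w8c.png',cv2.resize(im[195:285,280:500],None,fx=3.6,fy=3.6,interpolation=2))"
```

```text
time_s: 7.08
tcp_pos: [0.5366, 0.0505, 0.0859]
ee_rot: [1.809, 1.57, 0.066]
contact_force: [0.2, 0.0, -0.7]
opening: 0.0007
tcp [0.5366 0.0505 0.0859] yaw z -99.87 F [-0.28  0.49 -1.12] t 7.1333
r,d in tool 0.0361 0.0109 theta 53.77
54.0 [-0.   -0.05  0.  ] rotx 0.2
56.0 [ 0.    0.08 -0.03] rotx 2.2
58.0 [ 0.    0.2  -0.07] rotx 4.2
60.0 [ 0.    0.33 -0.09] rotx 6.2
62.0 [ 0.    0.46 -0.12] rotx 8.2
64.0 [ 0.    0.59 -0.14] rotx 10.2
66.0 [ 0.    0.72 -0.15] rotx 12.2
68.0 [ 0.    0.86 -0.16] rotx 14.2
70.0 [ 0.    0.99 -0.17] rotx 16.2
72.0 [ 0.    1.12 -0.17] rotx 18.2
74.0 [ 0.    1.25 -0.17] rotx 20.2
76.0 [ 0.    1.38 -0.16] rotx 22.2
```

View pics/w8c.png

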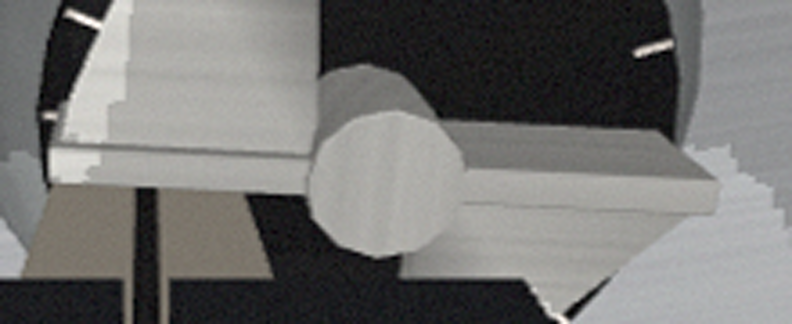

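```bash
python3 -m inch '[{"slide":[0,0.08,-0.03],"rotation":[2,0,0],"hand":1},{"slide":[0,0.2,-0.07],"rotation":[4,0,0],"hand":1},{"slide":[0,0.33,-0.09],"rotation":[6,0,0],"hand":1},{"slide":[0,0.46,-0.12],"rotation":[8,0,0],"hand":1},{"slide":[0,0.59,-0.14],"rotation":[10,0,0],"hand":1},{"slide":[0,0.72,-0.15],"rotation":[12,0,0],"hand":1},{"slide":[0,0.86,-0.16],"rotation":[14,0,0],"hand":1},{"slide":[0,0.99,-0.17],"rotation":[16,0,0],"hand":1},{"slide":[0,1.12,-0.17],"rotation":[18,0,0],"hand":1},{"slide":[0,1.25,-0.17],"rotation":[20,0,0],"hand":1},{"slide":[0,1.25,-0.17],"rotation":[20,0,0],"hand":1},{"slide":[0,1.25,-0.17],"rotation":[20,0,0],"hand":1}]'; python3 look.py w9 74 76 78 80 
python3 -c "
import cv2;im=cv2.imread('pics/w9.png');cv2.imwrite('pics/w9c.png',cv2.resize(im[195:285,280:500],None,fx=3.6,fy=3.6,interpolation=2))"
```

```text
time_s: 8.13
tcp_pos: [0.5492, 0.0499, 0.0858]
ee_rot: [2.037, 1.57, -0.055]
contact_force: [-0.1, 0.1, 0.2]
opening: 0.0002
tcp [0.5492 0.0499 0.0858] yaw z -119.87 F [-0.28  0.3   0.04] t 8.1833
r,d in tool 0.0359 0.0114 theta 73.77
74.0 [ 0.   -0.   -0.01] rotx 0.2
76.0 [ 0.    0.13 -0.05] rotx 2.2
78.0 [ 0.    0.25 -0.08] rotx 4.2
80.0 [ 0.    0.38 -0.11] rotx 6.2
```

View pics/w9c.png

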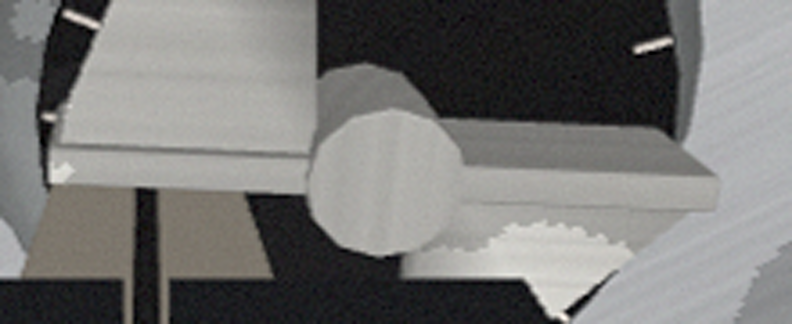

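```bash
python3 -m inch '[{"slide":[0,-0.4,0],"rotation":[0,0,0],"hand":1},{"slide":[0,-0.8,0],"rotation":[0,0,0],"hand":1},{"slide":[-3,-0.8,0],"rotation":[0,0,0],"hand":1},{"slide":[-7,-0.8,0],"rotation":[0,0,0],"hand":1},{"slide":[-11,-0.8,0],"rotation":[0,0,0],"hand":1},{"slide":[-13,-0.8,0],"rotation":[0,0,0],"hand":1},{"slide":[-13,-0.8,0],"rotation":[0,0,0],"hand":1},{"slide":[-13,-0.8,0],"rotation":[0,0,0],"hand":1}]'; python3 look.py w10 74
python3 -c "
import cv2;im=cv2.imread('pics/w10.png');cv2.imwrite('pics/w10c.png',cv2.resize(im[105:255,260:440],None,fx=4,fy=4,interpolation=2))"
```

```text
time_s: 8.85
tcp_pos: [0.5421, 0.0541, 0.2164]
ee_rot: [2.092, 1.569, -0.001]
contact_force: [1.3, 0.3, -1.3]
opening: 0.0005
tcp [0.5414 0.0541 0.2151] yaw z -119.95 F [ 0.32  0.1  -1.01] t 8.9
r,d in tool 0.0357 0.0202 theta 73.85
74.0 [-0.    0.88 -0.03] rotx 0.2
```

View pics/w10c.png

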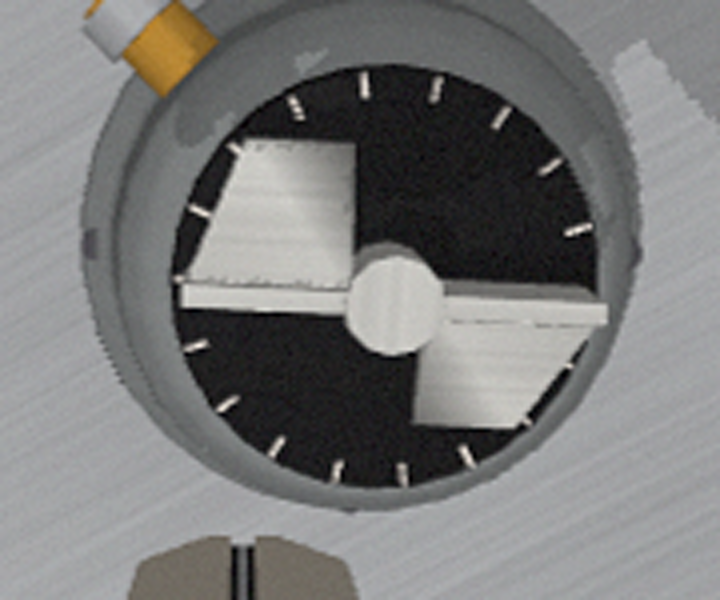

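```bash
python3 -m inch '[{"slide":[0,4,26.3],"rotation":[0,0,0],"hand":1},{"slide":[0,4,26.3],"rotation":[0,0,0],"hand":1},{"slide":[0,4,26.3],"rotation":[0,0,0],"hand":1},{"slide":[0,4,26.3],"rotation":[0,0,0],"hand":1},{"slide":[0,4,26.3],"rotation":[0,0,0],"hand":1},{"slide":[0,4,26.3],"rotation":[0,0,0],"hand":1},{"slide":[0,4,26.3],"rotation":[0,0,0],"hand":1},{"slide":[0,4,26.3],"rotation":[0,0,0],"hand":1},{"slide":[0,4,26.3],"rotation":[0,0,0],"hand":1},{"slide":[0,4,26.3],"rotation":[0,0,0],"hand":1}]'; python3 look.py w11
python3 - <<'E'
from h import *
im=robot.snapshot('top')[:,:,::-1];cv2.imwrite('pics/top11raw.png',im);cv2.imwrite('pics/top11.png',cv2.resize(im[170:240,280:355],None,fx=8,fy=8,interpolation=2))
E
```

```text
time_s: 9.73
tcp_pos: [0.4451, -0.1928, 0.2147]
ee_rot: [-1.684, 1.569, 2.505]
contact_force: [-0.1, 0.7, 0.2]
opening: 0.0008
tcp [ 0.4454 -0.1926  0.2149] yaw z -119.91 F [ 0.45  0.07 -0.25] t 9.7833
r,d in tool -0.226 -0.0196 theta 73.81
```

View pics/w11.png

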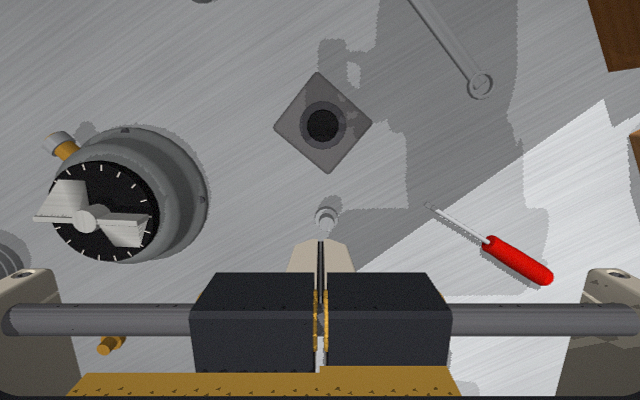

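View pics/top11.png

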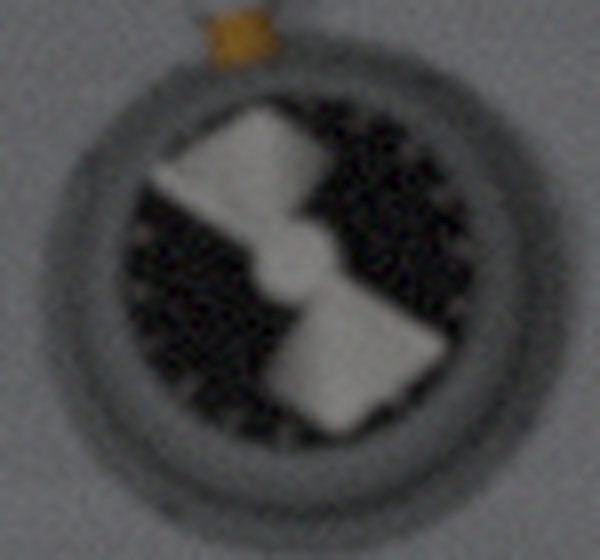

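```bash
python3 - <<'E'
from h import *
out={}
c=robot.calibration('top')
ctr=proj(c,[.541,.013,.09]); print(ctr)
P=[]
for f in ['top0','top11raw']:
    g=cv2.GaussianBlur(cv2.imread(f'pics/{f}.png',0),(0,0),.7)
    for th in (50,60,70,80,90):
        m=(g>th).astype(np.uint8); d=np.zeros_like(m); cv2.circle(d,(round(ctr[0]),round(ctr[1])),20,1,-1); m&=d
        M=cv2.moments(m,True); a=.5*np.degrees(np.arctan2(2*M['mu11'],M['mu20']-M['mu02'])); print(f,th,M['m00'],round(a,2))
    # rectify plane z=.09 about axis, 0.25mm/px then polar
    H=[];W=[]
    for dx,dy in [(-.06,-.06),(.06,-.06),(.06,.06),(-.06,.06)]:
        H.append(proj(c,[.541+dx,.013+dy,.095])); W.append([240-dy*4000, 240-dx*4000])
    T=cv2.getPerspectiveTransform(np.float32(H),np.float32(W)); r=cv2.warpPerspective(g,T,(480,480),flags=2)
    cv2.imwrite(f'pics/rect_{f}.png',r)
    p=cv2.warpPolar(r,(200,720),(240,240),200,cv2.INTER_CUBIC)[:,60:175].astype(np.float32); P.append(np.clip(p,30,110))
# circular corr
A=P[0]-P[0].mean();B=P[1]-P[1].mean()
cc=[(A*np.roll(B,-k,0)).sum() for k in range(720)]
o=np.argsort(cc)[::-1][:6]; print('rot cw deg',o*.5, np.array(cc)[o].round(-3))
E
```

```text
[317.00813572 202.2899039 ]
top0 50 563.0 -17.7
top0 60 534.0 -17.74
top0 70 492.0 -18.11
top0 80 445.0 -18.94
top0 90 388.0 -19.42
top11raw 50 583.0 59.3
top11raw 60 559.0 59.04
top11raw 70 521.0 58.37
top11raw 80 484.0 57.31
top11raw 90 436.0 57.16
rot cw deg [76.5 77.  76.  77.5 75.5 78. ] [9.5711e+07 9.5693e+07 9.5660e+07 9.5606e+07 9.5539e+07 9.5449e+07]
```

```bash
python3 - <<'E'
from plan import *
c=np.load('w11.npy',allow_pickle=True).item()
g=cv2.imread('pics/w11.png',0)
m=((g<45).astype(np.uint8)); m[:, :295]=0;m[:,350:]=0;m[:95]=0;m[155:]=0
M=cv2.moments(m,True);u,v=M['m10']/M['m00'],M['m01']/M['m00'];print(u,v,M['m00'])
p=ray(c,u,v,.067);print(p)
s=robot.get_state();Mx=R.from_euler('xyz',s['ee_rot']).as_matrix();p[2]=.067
print((Mx.T@(p-s['tcp_pos'])*100).round(2), s['tcp_pos'])
E
```

```text
322.3252131546894 125.15347137637028 821.0
[ 0.50304372 -0.22951981  0.067     ]
[14.81  6.84  0.33] [ 0.44549197 -0.19261182  0.215144  ]
```

```bash
python3 -m inch '[{"slide":[0,4,0.25],"rotation":[0,0,0],"hand":1},{"slide":[0,6.8,0.25],"rotation":[0,0,0],"hand":1},{"slide":[3,6.8,0.25],"rotation":[0,0,0],"hand":1},{"slide":[7,6.8,0.25],"rotation":[0,0,0],"hand":1},{"slide":[10,6.8,0.25],"rotation":[0,0,0],"hand":1},{"slide":[13,6.8,0.25],"rotation":[0,0,0],"hand":1},{"slide":[14.2,6.8,0.25],"rotation":[0,0,0],"hand":1},{"slide":[14.6,6.8,0.25],"rotation":[0,0,0],"hand":1},{"slide":[14.9,6.8,0.25],"rotation":[0,0,0],"hand":1},{"slide":[15.1,6.8,0.25],"rotation":[0,0,0],"hand":1},{"slide":[15.3,6.8,0.25],"rotation":[0,0,0],"hand":1},{"slide":[15.4,6.8,0.25],"rotation":[0,0,0],"hand":1},{"slide":[15.4,6.8,0.25],"rotation":[0,0,0],"hand":1},{"slide":[15.4,6.8,0.25],"rotation":[0,0,0],"hand":1}]'; python3 look.py w12
```

```text
time_s: 11.0
tcp_pos: [0.5036, -0.2303, 0.0625]
ee_rot: [1.645, 1.569, -0.449]
contact_force: [2.8, 1.1, 2.6]
opening: 0.0006
tcp [ 0.5036 -0.2303  0.0624] yaw z -119.98 F [2.61 1.36 3.78] t 11.05
r,d in tool -0.2296 -0.0891 theta 73.88
```

View pics/w12.png

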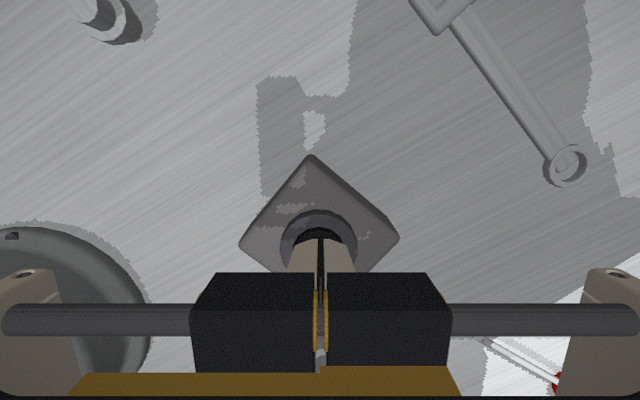

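```bash
python3 -m inch '[{"slide":[0.1,0,0],"rotation":[0,0,0],"hand":1},{"slide":[0.2,0,0],"rotation":[0,0,0],"hand":1},{"slide":[0.3,0,0],"rotation":[0,0,0],"hand":1},{"slide":[0.3,0,0],"rotation":[0,0,0],"hand":1},{"slide":[0.3,0,0],"rotation":[0,0,0],"hand":1}]'; python3 -c "
from bench import robot;s=robot.get_state();print(s['contact_force'],s['tcp_pos'])"
```

```text
time_s: 11.47
tcp_pos: [0.5037, -0.2304, 0.0608]
ee_rot: [1.602, 1.569, -0.492]
contact_force: [-3.7, 4.7, 26.8]
opening: 0.0001
[-3.72601654  4.68963745 26.82761112] [ 0.50371116 -0.23037176  0.06082312]
```

Force jumped to 27 N: the button is bottomed at z ≈ 0.061. Now lift clear and check both.

```bash
python3 -m inch '[{"slide":[-0.5,0,0],"rotation":[0,0,0],"hand":1},{"slide":[-2,0,0],"rotation":[0,0,0],"hand":1},{"slide":[-6,0,0],"rotation":[0,0,0],"hand":1},{"slide":[-10,0,0],"rotation":[0,0,0],"hand":1},{"slide":[-14,0,0],"rotation":[0,0,0],"hand":1},{"slide":[-15,-7,0],"rotation":[0,0,0],"hand":1},{"slide":[-15,-7,0],"rotation":[0,0,0],"hand":1},{"slide":[-15,-7,0],"rotation":[0,0,0],"hand":1},{"slide":[-15,-7,0],"rotation":[0,0,0],"hand":1},{"slide":[-15,-7,0],"rotation":[0,0,0],"hand":1}]'; python3 look.py w13
python3 - <<'E'
from h import *
im=robot.snapshot('top')[:,:,::-1];cv2.imwrite('pics/top13.png',im)
a=cv2.imread('pics/top11raw.png');print('dial region mean diff',np.abs(a[185:222,298:337].astype(int)-im[185:222,298:337]).mean(),'noise ref',np.abs(a[100:130,300:380].astype(int)-im[100:130,300:380]).mean())
g=cv2.cvtColor(im,6)
def btn(f):
    c=np.load(f+'.npy',allow_pickle=True).item();g=cv2.imread(f'pics/{f}.png',0)
    m=((g<45).astype(np.uint8)); m[:, :290]=0;m[:,355:]=0;m[:90]=0;m[160:]=0
    M=cv2.moments(m,True);return M['m10']/M['m00'],M['m01']/M['m00'],M['m00'],ray(c,M['m10']/M['m00'],M['m01']/M['m00'],.067)
print(btn('w11'),btn('w13'))
E
```

```text
time_s: 12.3
tcp_pos: [0.4425, -0.1953, 0.2086]
ee_rot: [0.499, 1.571, -1.595]
contact_force: [-0.2, -0.0, -0.5]
opening: 0.0006
tcp [ 0.4427 -0.1954  0.2083] yaw z -119.99 F [ 0.55 -0.53 -0.17] t 12.35
r,d in tool -0.2298 -0.019 theta 73.89
dial region mean diff 4.3910833910833915 noise ref 2.5909722222222222
(322.3252131546894, 125.15347137637028, 821.0, array([ 0.50304372, -0.22951981,  0.067     ])) (318.62266355140184, 124.53504672897196, 856.0, array([ 0.50299977, -0.22949695,  0.067     ]))
```

View pics/w13.png

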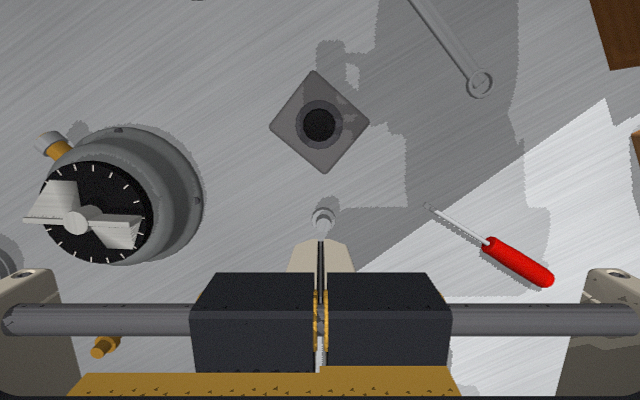

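View pics/top13.png

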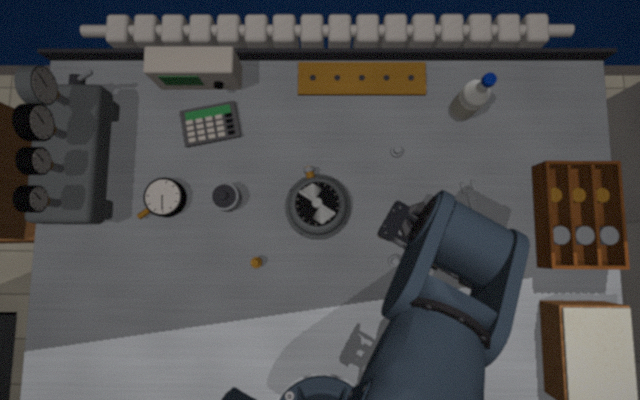

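```bash
python3 - <<'E'
from h import *
c=robot.calibration('top');ctr=proj(c,[.541,.013,.09])
for f in ['top0','top11raw','top13']:
    g=cv2.GaussianBlur(cv2.imread(f'pics/{f}.png',0),(0,0),.7);r=[]
    for th in (50,60,70):
        m=(g>th).astype(np.uint8); d=np.zeros_like(m); cv2.circle(d,(317,202),20,1,-1); m&=d
        M=cv2.moments(m,True); r.append(round(.5*np.degrees(np.arctan2(2*M['mu11'],M['mu20']-M['mu02'])),2))
    print(f,r)
E
python3 -c "
from bench import robot;print(robot.job_done())"
```

```text
top0 [np.float64(-17.7), np.float64(-17.74), np.float64(-18.11)]
top11raw [np.float64(59.3), np.float64(59.04), np.float64(58.37)]
top13 [np.float64(59.1), np.float64(59.16), np.float64(58.36)]
the job is handed in; nothing more can be done
None
```

I turned the dial four clicks clockwise, pushing the robot-side vane (vane_b) with the closed fingertips, and took the finger off. I then pressed the enter button to its stop, lifted clear and handed the job in at about 12.4 s. No verdict is reported on hand-in.

- **Dial:** It rested at about 16.5°, 36°, 56.5° and 76.5° after the four pushes, checked from the wrist camera each time. The last angle, with the finger off, measured 76–77° in both the wrist and top cameras. The top-camera reading was unchanged after the button press.
- **Disagreement:** The total is about 3.5° short of the nominal 80°. The first click was the short one at about 16.5°, and the rest were about 20° each, so the dial probably did not start centred in its stop. At 76.5° the vane has moved about 56 mm, inside the 53.5–62 mm band. One rough hand estimate from the top picture gave 73°, near the edge of that band. Two finer measurements did not support it.
- **Button:** The force rose from about 4 N to 27 N at z ≈ 0.061 m, which matches full 6 mm travel. In the last wrist picture the button sits where it did before and nothing is touching it. I did not measure its height, so "back up" is judged from that picture only.
- **Bystanders:** Those visible in the last pictures look unmoved. I compared them by eye, not by measurement.

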